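# Start and close the screw cap of a transport canister

## Task

Close the open canister held in the clamp: take the large red screw cap, set it on the neck and screw it clockwise finger-tight until it is fully home against its stop, then let go. You cannot see where the thread starts, so begin gently; if the cap binds early while it still stands high, the threads are crossed: stop, do not force it, ease it back the other way until you feel it drop into the thread, then screw it down. Do not disturb anything else on the table.

Things in the scene. Friction and masses are not known exactly. Their poses are not given: they have to be found in the camera images.
- cap: The large red screw cap, 54 mm across, 28 mm tall, about 35 g, ribbed side, flat closed top 6 mm thick, lying mouth down. Origin: centre of its lower edge; z up, to the closed top. Inside the lower edge are three lugs 120 deg apart (one on its +x axis), 5 mm wide, 3.5 mm high. Inside 46.6 mm across, 22 mm deep. Finger-tight (0.2 to 0.5 N m) is right; over 80 N on the threads (about 1.6 N m) is forced.
- clamp: The fixed clamp: origin under the centre of its base, on the canister's axis; z up. Base 100 x 100 mm, 12 mm high; two aluminium jaws on its x sides, 38 mm high, a small knob on +x (reaching 63 mm out). It holds a clear canister fast: 58 mm across up to the shoulder, 54 mm above the table, then a neck 37 mm across, 44.6 mm over the threads.
- mouth (a point): Centre of the canister's open mouth, at the rim, on the axis, 82 mm above the table; z up. Its frame is the clamp's and tells nothing about the thread. The rim is bevelled (2 mm in, 3.5 mm down). Lugs clear the bare neck by 1 mm, the skirt clears the threads by 1 mm. The neck has three equal thread starts 120 deg apart, at a hidden angle that differs every time.
- thread_top (a point): On the axis, 10 mm below the rim: height of the cap's origin when its lugs lie on the thread's top (3 mm more on the false-start block). In each 120 deg, lugs drop in over 27 deg; the rest is level top with, mid-way, a 3 mm high block, 21 deg with the lug's width, that stops lugs early (crossed) both ways round. So the start is within 40 deg one way, the block is the other way.
- thread_start (a point): On the axis, 18.5 mm below the rim: height of the cap's origin once its lugs have dropped into the thread start, 8.5 mm below the thread's top. From here it turns clockwise (seen from above) 45 to 73 deg, sinking 2.5 mm, to a hard stop. It does not climb back out by turning; counter-clockwise it meets a wall within 27 deg.
- home (a point): On the axis, 21 mm below the rim: height of the cap's origin when fully home at the stop. Nothing springs; friction alone holds it. The cap follows the thread by its own light weight only if held lightly or followed down.
- small_cap: A bystander: a smaller red screw cap, 38 mm across and 18 mm tall, that does not fit. Origin: centre of its underside.
- full_canister: A bystander: a canister already closed with the same kind of cap, standing loose, 58 mm across, 77 mm tall. Origin: centre of its underside.
- tube0: A bystander: a capped sample tube, 18 mm across, standing in the white rack, its top 99 mm above the table. Origin: its lower end.
- tube1: A bystander: like tube0.
- tube2: A bystander: like tube0.
- spray: A bystander: a clear bottle, 60 mm across and 170 mm tall. Origin: centre of its underside.
- dish: A bystander: a shallow steel dish, 100 x 160 x 22 mm. Origin: centre of its underside.
Mind the look-alikes: they are no part of the job. What is shaped like the cap but turquoise is not meant.

How it is judged:
On the way:
1. the cap has been set upright over the neck, not yet home (horizontal distance between cap and mouth below 0.004 m and z of cap in the frame of mouth between -0.0195 and -0.003 m and angle between cap's own z axis and vertical below 0.15 rad), for 0.1 s.
At the end, for the whole second after the job is handed in: The cap sits level (within 3.4 deg) and centred (3 mm) on the canister, screwed down to within 1.2 mm of fully home (its lower edge at least 19.8 mm below the rim), released and at rest (z of cap in the frame of mouth below -0.0198 m and horizontal distance between cap and mouth below 0.003 m and angle between cap's own z axis and vertical below 0.06 rad and linear speed of cap below 0.01 m/s and angular speed of cap below 0.1 rad/s); the robot touches nothing.
It fails at once if the cap forced: contact force between cap and canister or clamp above 80 N (contact force between cap and clamp above 80 N).
It fails at once if a bystander (small cap, closed canister, a tube, the bottle or the dish) moved more than 25 mm (distance of any of small_cap, full_canister, tube0, tube1, tube2, spray, dish from where it was at the start of the episode above 0.025 m).
It also fails if it takes over 72 s, if anything falls off the work surface, if the arm or the gripper's body presses on something with over 40 N, if the wrist force passes 120 N, or if a joint passes its speed limit or range.

## Robot

A 6-joint arm with a two-finger parallel gripper is mounted at the origin on the work surface. World frame = base frame: x ahead of the robot, y to its left, z up, the work surface at z = 0. Lengths are in m, angles in rad, forces in N, time in s.
With the tool pointing down it reaches from about 0.35 to 0.775 m from the base axis. Payload 7.3 kg.
Tool frame: the origin (TCP) lies at the very end of the fingers, on their centre line; the grasp point (between the pads) lies 19 mm behind it; z points along the fingers, y is the line along which they close (so a half turn about z gives the same grasp; the last joint's range is limited). The gripper opens to 92 mm and grips with 3 to 60 N. Pads are 19 mm wide; open, the fingers measure 130 mm over their backs; the gripper's body (75 mm by 190 mm) begins 47 mm behind the grasp point.
Start: joints at [-0.146, 0.342, 1.524, -0, 1.275, -0.146], TCP at [0.525, 0, 0.191] pointing down, gripper open.
Joint ranges: [-2.53, 2.53], [-0.77, 2.02], [0.04, 2.7], [-1, 4.14], [0.28, 2.66], [-3.11, 3.11]. Speed limits (rad/s): [2.57, 2.57, 3.14, 3.14, 3.14, 3.14].

## Interface

Orientations are given as [roll, pitch, yaw] about the fixed x, y, z axes, in that order (R = Rz(yaw) Ry(pitch) Rx(roll)).
In Python, from cell import * gives the robot as it stands.
- The arm moves only by the tool step_arm, never from a script. Its argument "commands" is a list of rows, each a list of 7 numbers: the opening, from 0 (shut) to 1 (fully open), then the shift along the world's x, y, z in cm, then the turn, a rotation vector about the world's x, y, z in rad. A call has 1 to 5 rows; each row is the pose to reach, as a shift and turn from the pose commanded when the call began; what a row does not reach only later rows make up. A row lasts 1/12 s, in which the tool goes at most 41.7 mm and 7.16 degrees, less where a joint would pass 70% of its speed; a pose out of reach is approached as far as the arm can. A call with a gripper value outside its range is refused whole. The fingers move at their own pace and stop on an object; "grip_force" is the grip in N (left out, the last holds). Time passes only in rows, so rows that repeat a pose let the fingers close. It gives the time, the measured TCP pose, the force, the opening and the grip force at its end, in the units of the state.
- observe(): the state, without advancing time (a new reading comes with each control period).
- read_camera(name): name is "scene" or "side" or "wrist"; returns the picture (384x512x3 uint8, red, green, blue); there is no depth.
- camera_model(name): a dict with "vfov" (degrees; the focal length in pixels is half the picture's height over the tangent of half this angle, whatever the lens; pixels are square), "cx", "cy" (the principal point, pixels), "world_to_cam" (4x4, takes a point from world to camera coordinates). Camera axes: x right, y up, looking along -z (the intrinsics and any distortion apply to the point x, -y, -z); pixel columns grow to the right and rows downward; lengths in m; the calibration is good to about 2 mm. A picture is of the moment at which its call begins: read the wrist's pose just before it. camera_model takes no time and is no camera call; for the wrist camera it gives the pose at the moment of the call.
- hand_in(): hands the job in; it is judged then, once.
The state is a dict: "time": time; "qpos": joint angles; "qvel": joint speeds; "joint_efforts": joint torques, N m; "tool_pos": TCP position; "tool_rot": TCP orientation; "contact_force": force on the tool from outside, world axes, zero at the start; "torque": the same for the moment, N m; "opening": finger opening in m; "grip_force": force on a finger pad.
Only numpy, scipy, OpenCV 4.12 (cv2) and the standard library are available. Lean on these libraries where they do the work, as an engineer would, in place of code of your own. Each camera call takes 0.05 s, during which the arm holds its last target. There are 200 camera calls.

## Working session

There is one attempt and no reset: what is moved stays moved. The work goes in short steps, Python scripts to look and compute and a tool call to move; the robot and the scene stay as the last step left them, time stands still between calls to the robot, and variables do not carry over. Pictures are saved under pics/ and viewed, at most 10 in all, crops included, and the job is handed in when it is done.

Besides the shell and the picture viewer there is one more tool, called after ">>>" in YAML: its name, and indented under it one key for each argument. step_arm: Moves the arm, as the interface text tells. Its arguments: {"type":"object","properties":{"commands":{"type":"array"},"grip_force":{"type":"number"}},"required":["commands"]}

```bash
mkdir -p pics; ls; cat > h.py <<'E'
from cell import *
import numpy as np, cv2
def cam(n):
    m=camera_model(n); im=read_camera(n); return m,im
def ray(m,u,v):
    f=192/np.tan(np.radians(m["vfov"])/2); T=np.array(m["world_to_cam"])
    d=np.array([(u-m["cx"])/f,-(v-m["cy"])/f,-1.]); R=T[:3,:3]
    return -R.T@T[:3,3], R.T@d
def onz(m,u,v,z):
    o,d=ray(m,u,v); return o+d*(z-o[2])/d[2]
def proj(m,p):
    f=192/np.tan(np.radians(m["vfov"])/2); T=np.array(m["world_to_cam"]); c=T[:3,:3]@p+T[:3,3]
    return m["cx"]+f*c[0]/-c[2], m["cy"]-f*c[1]/-c[2]
def save(n,im): cv2.imwrite("pics/"+n+".png",im[:,:,::-1])
E
python3 - <<'E'
from h import *
print(observe())
a=[]
for n in ("scene","side"):
    m,im=cam(n); print({k:v for k,v in m.items()}); a.append(im)
save("a",np.hstack(a)[:, :] if 0 else cv2.resize(np.vstack(a),(400,600)))
save("scene",a[0]);save("side",a[1])
E
```

```text
pics
{'time': 0.0, 'qpos': array([-1.45992691e-01,  3.42751749e-01,  1.52499910e+00, -2.77301601e-05,
        1.27541048e+00, -1.45985296e-01]), 'qvel': array([-0.00124045,  0.00010132,  0.00018669, -0.000738  , -0.00162904,
       -0.00118179]), 'joint_efforts': array([ 7.61924657e-04, -4.31245601e+01, -2.44219762e+01,  7.17750052e-02,
        5.59406646e-02, -1.04314388e-04]), 'tool_pos': array([5.24540114e-01, 8.42251598e-05, 1.90136202e-01]), 'tool_rot': array([-3.14003681e+00, -2.01956085e-04,  1.57079687e+00]), 'contact_force': array([-0.23647119, -0.3073769 ,  0.3441163 ]), 'torque': array([-0.00738147, -0.00382868,  0.0010752 ]), 'grip_force': 0.0, 'opening': 0.09194603823331175}
{'vfov': 43.96259195083093, 'cx': 252.99239461923577, 'cy': 190.51175539137606, 'world_to_cam': array([[-9.16564965e-03,  9.99951312e-01, -3.65562986e-03,
         4.67295751e-04],
       [-7.91496905e-01, -5.02068026e-03,  6.11152552e-01,
         4.37495640e-01],
       [ 6.11104443e-01,  8.49502990e-03,  7.91504387e-01,
        -1.57859983e+00],
       [ 0.00000000e+00,  0.00000000e+00,  0.00000000e+00,
         1.00000000e+00]])}
{'vfov': 52.56776953392539, 'cx': 254.36924006804932, 'cy': 192.58472594527132, 'world_to_cam': array([[-0.73275177, -0.68013023, -0.02230961,  0.4394243 ],
       [ 0.40866768, -0.46602708,  0.7847353 , -0.30948941],
       [-0.54411908,  0.56589896,  0.61942941, -0.67442865],
       [ 0.        ,  0.        ,  0.        ,  1.        ]])}
```

View pics/scene.png

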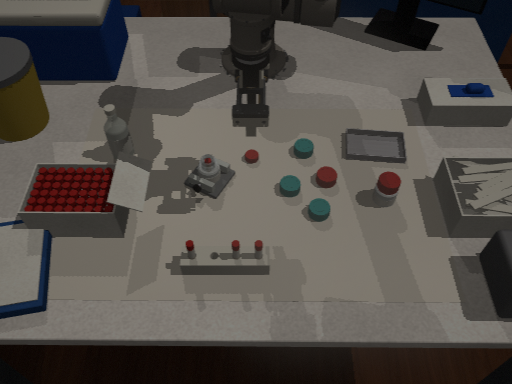

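View pics/side.png

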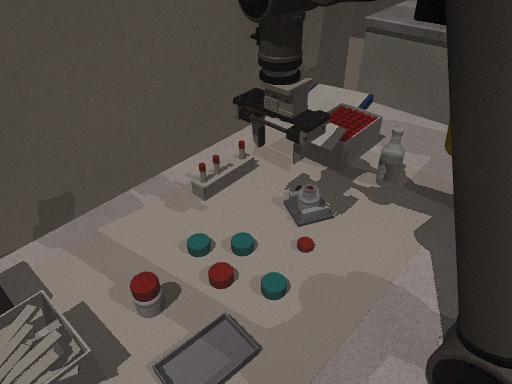

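The red candidates in the scene picture are:
- (327,177): loose, large and low on the table. It is as wide as the turquoise caps, so it fits the description.
- (252,156): the small cap.
- (388,184): the cap on the full canister.
- The tube tops near y≈245, and the red box on the left.

The clamp and canister are at about (209,172). In the side view the cap is at (221,275).

```bash
cat >> h.py <<'E'
def redmask(im):
    h=cv2.cvtColor(im,cv2.COLOR_RGB2HSV); 
    return (((h[...,0]<8)|(h[...,0]>172))&(h[...,1]>130)&(h[...,2]>50)).astype(np.uint8)
def blobs(im,mn=40):
    n,l,s,c=cv2.connectedComponentsWithStats(redmask(im)); return [(s[i],c[i]) for i in range(1,n) if s[i,4]>=mn]
E
python3 - <<'E'
from h import *
S,si=cam("scene");D,di=cam("side")
for n,m,im in(("scene",S,si),("side",D,di)):
    print(n,m.keys())
    for s,c in blobs(im): 
        if s[4]<900: print(s,c.round(1),onz(m,*c,0.02).round(3))
print(onz(S,208,161,.082),onz(D,309,188,.082))
crop=np.hstack([cv2.resize(si[130:220,180:345],None,fx=2.4,fy=2.4,interpolation=2),cv2.resize(di[175:265,285:435][:,:150],(396,216),interpolation=2)])
crop2=cv2.resize(di[170:310,180:340],None,fx=2.4,fy=2.4,interpolation=2)
o=np.zeros((560,792,3),np.uint8);o[:216,:396]=crop[:,:396];o[216:216+336,:384]=crop2
o[:330,396:]=cv2.resize(di[175:230,275:341],(396,330),interpolation=2)
o[330:,396:]=cv2.resize(si[148:198,175:261],(396,230),interpolation=2)
save("crop1",o)
E
```

```text
scene dict_keys(['vfov', 'cx', 'cy', 'world_to_cam'])
[245 150  13   9  96] [251.4 154.2] [ 0.444 -0.001  0.02 ]
[317 167  20  15 237] [326.6 174.1] [0.512 0.197 0.02 ]
[379 172  22  19 285] [389.6 180.1] [0.532 0.359 0.02 ]
[ 24 205  78   7 441] [ 63.5 208.2] [ 0.627 -0.466  0.02 ]
[186 240   8  11  48] [189.5 243.9] [ 0.728 -0.143  0.02 ]
[232 240   7  10  48] [235.4 244.1] [ 0.728 -0.035  0.02 ]
side dict_keys(['vfov', 'cx', 'cy', 'world_to_cam'])
[329 106  49  34 771] [350.  120.1] [ 0.68  -0.578  0.02 ]
[213 155   6   8  43] [215.4 158.5] [ 0.856 -0.103  0.02 ]
[199 163   6   9  45] [201.6 166.6] [ 0.855 -0.046  0.02 ]
[297 237  17  16 204] [304.9 244. ] [0.435 0.005 0.02 ]
[208 262  25  27 530] [220.3 274.9] [0.515 0.198 0.02 ]
[130 272  28  30 651] [143.9 286.1] [0.612 0.325 0.02 ]
[ 0.52307852 -0.1084083   0.082     ] [ 0.50937509 -0.10362246  0.082     ]
```

View pics/crop1.png

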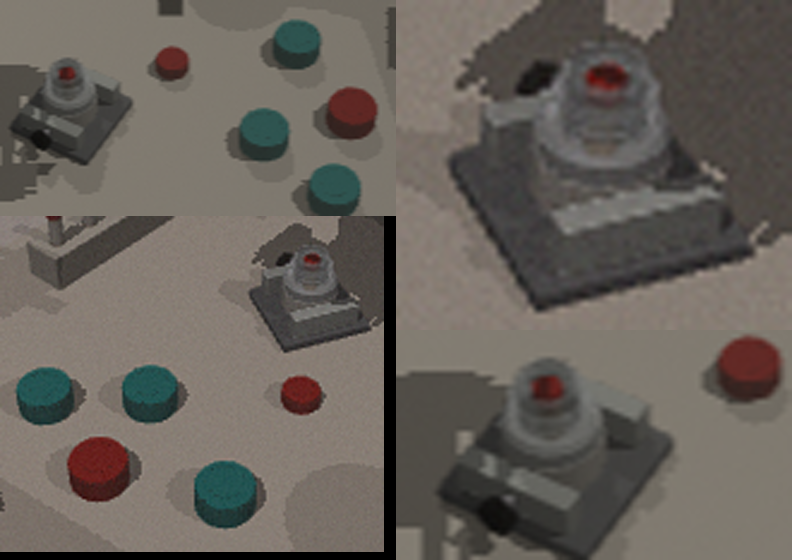

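The crop confirms the cap: it is the only large loose red one, at about (0.513, 0.197). The small cap is clearly smaller. I'll go above the cap, turning the fingers so they pass between its neighbours.

>>> step_arm:
  commands:
    - [0.8,-0.3,4,0,0,0,-0.12]
    - [0.8,-0.6,8,0,0,0,-0.24]
    - [0.8,-0.9,12,0,0,0,-0.36]
    - [0.8,-1.1,16,0,0,0,-0.48]
    - [0.8,-1.1,19.7,0,0,0,-0.6]
  grip_force: 15

```text
time: 0.62
tool_pos: [0.5137, 0.1885, 0.1908]
tool_rot: [-3.141, 0.0, 1.003]
contact_force: [1.1, -0.0, 0.5]
opening: 0.0737
grip_force: 0.0
```

>>> step_arm:
  commands:
    - [0.8,0,0,0,0,0,-0.12]
    - [0.8,0,0,0,0,0,-0.185]
    - [0.8,0,0,0,0,0,-0.185]
    - [0.8,0,0,0,0,0,-0.185]

```text
time: 0.95
tool_pos: [0.5142, 0.187, 0.1906]
tool_rot: [-3.141, 0.0, 0.827]
contact_force: [0.1, -0.5, -0.1]
opening: 0.0729
grip_force: 0.0
```

```bash
python3 - <<'E'
from h import *
o=observe();print(o["tool_pos"],o["tool_rot"],o["qpos"])
m,im=cam("wrist");save("w1",im);print(m)
for s,c in blobs(im,100): print(s,c.round(1),onz(m,*c,0.028).round(4))
E
```

```text
[0.51415521 0.18696263 0.19062161] [-3.14141148e+00  4.67276643e-04  8.26580013e-01] [ 2.08741246e-01  3.83049205e-01  1.46269263e+00 -1.27781290e-04
  1.29633666e+00  9.52992264e-01]
{'vfov': 62.25185171776777, 'cx': 254.28510108418237, 'cy': 194.03012184711244, 'world_to_cam': array([[ 7.35595021e-01, -6.77421418e-01,  4.32037756e-04,
        -2.52225003e-01],
       [ 6.51552068e-01,  7.07329288e-01, -2.74162691e-01,
        -4.33699764e-01],
       [ 1.85418086e-01,  2.01954206e-01,  9.61683229e-01,
        -5.22153864e-01],
       [ 0.00000000e+00,  0.00000000e+00,  0.00000000e+00,
         1.00000000e+00]])}
[ 157    0   62   47 2360] [188.9  19.8] [0.5715 0.3452 0.028 ]
[ 228  139   46   47 1650] [250.6 162.5] [0.5185 0.1968 0.028 ]
[295 295  27  24 557] [307.9 305.7] [0.4457 0.0095 0.028 ]
```

View pics/w1.png

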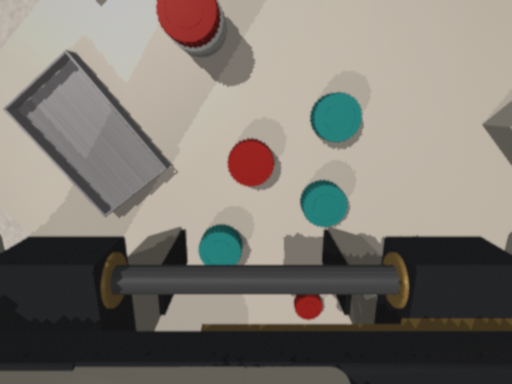

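The picture shows the target cap at (251,162), turquoise caps at (220,247), (325,204) and (337,117), and the small cap at (308,305). The gap for the fingers is clear. Next I go over it, drop to 10 cm and measure the top disc once more.

>>> step_arm:
  commands:
    - [0.8,0.2,1.0,-3,0,0,-0.04]
    - [0.8,0.2,1.0,-6,0,0,-0.04]
    - [0.8,0.2,1.0,-9,0,0,-0.04]
    - [0.8,0.2,1.0,-9,0,0,-0.04]

```text
time: 1.33
tool_pos: [0.5126, 0.1955, 0.0955]
tool_rot: [-3.136, 0.009, 0.785]
contact_force: [0.2, -0.1, -0.8]
opening: 0.0734
grip_force: 0.0
```

```bash
python3 - <<'E'
from h import *
o=observe();print(o["tool_pos"],o["tool_rot"])
m,im=cam("wrist");save("w2",im)
print(proj(m,o["tool_pos"]),proj(m,np.array([.516,.197,.028])))
for s,c in blobs(im,100): print(s,c.round(1),onz(m,*c,0.028).round(4),onz(m,s[0]+s[2]/2,s[1]+s[3]/2,.028).round(4))
E
```

```text
[0.51263363 0.19546053 0.0955337 ] [-3.13611285  0.00899581  0.78481511]
(np.float64(253.4314354774772), np.float64(222.99656923385425)) (np.float64(255.54872391757257), np.float64(189.72004991941253))
[ 119    0   87   35 2126] [164.5  13.5] [0.5634 0.3385 0.028 ] [0.5603 0.3378 0.028 ]
[ 227  155   62   63 2981] [257.6 186.7] [0.5191 0.1977 0.028 ] [0.5195 0.1975 0.028 ]
```

View pics/w2.png

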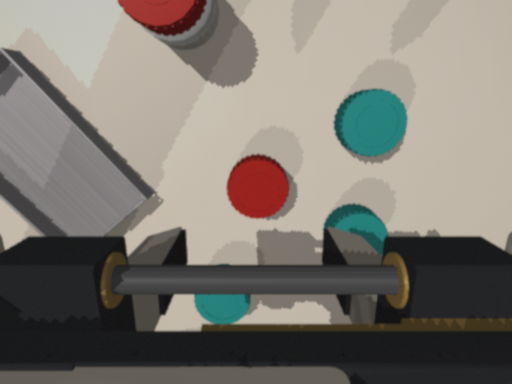

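The cap is at (258,187), which gives about (0.519, 0.1975). I'll descend over it and grip at 12 N.

>>> step_arm:
  commands:
    - [0.8,0.6,0.2,-3,0,0,0]
    - [0.8,0.6,0.2,-6,0,0,0]
    - [0.8,0.6,0.2,-7.8,0,0,0]
    - [0.8,0.6,0.2,-8.6,0,0,0]
    - [0.8,0.6,0.2,-8.6,0,0,0]

```text
time: 1.8
tool_pos: [0.5225, 0.1986, 0.0149]
tool_rot: [-3.141, 0.001, 0.784]
contact_force: [-0.8, 0.4, -0.4]
opening: 0.0732
grip_force: 0.0
```

>>> step_arm:
  commands:
    - [0.5,0,0,0,0,0,0]
    - [0.45,0,0,0,0,0,0]
    - [0.45,0,0,0,0,0,0]
    - [0.45,0,0,0,0,0,0]
    - [0.45,0,0,0,0,0,0]
  grip_force: 12

```text
time: 2.22
tool_pos: [0.5228, 0.1991, 0.0157]
tool_rot: [3.141, -0.001, 0.784]
contact_force: [-0.4, -0.2, 0.5]
opening: 0.0451
grip_force: 0.0
```

```bash
python3 - <<'E'
from h import *
o=observe();print(o)
m,im=cam("wrist");D,di=cam("side")
for s,c in blobs(im,100): print(s,c.round(1),onz(m,*c,0.028).round(4))
for s,c in blobs(di,100): print('side',s,c.round(1),onz(D,*c,0.016).round(4))
save("x",np.vstack([cv2.resize(im[100:300,100:400],(600,300)),cv2.resize(di[200:320,150:300],(600,300))]))
E
```

```text
{'time': 2.2167, 'qpos': array([ 2.26861922e-01,  5.97097420e-01,  1.64230599e+00, -9.33501242e-05,
        9.00656480e-01,  1.01350926e+00]), 'qvel': array([ 0.00028195,  0.00788928,  0.00456069,  0.00080338, -0.00218582,
       -0.00038313]), 'joint_efforts': array([-2.21347099e-02, -5.03132486e+01, -1.89959335e+01,  5.76365087e-02,
       -5.47178322e-02, -5.79886419e-04]), 'tool_pos': array([0.52281424, 0.19906667, 0.01573267]), 'tool_rot': array([ 3.14071983e+00, -1.26210532e-03,  7.84207464e-01]), 'contact_force': array([-0.44723502, -0.22338174,  0.51148322]), 'torque': array([-0.04427399,  0.04866363,  0.00949271]), 'grip_force': 0.0, 'opening': 0.045129276678004544}
[  56    0  101   24 1534] [110.3   8.7] [0.5571 0.3354 0.028 ]
[ 209  189   84   76 5221] [251.  229.6] [0.5221 0.2004 0.028 ]
side [321 106  56  36 846] [348.8 120.4] [ 0.6853 -0.5807  0.016 ]
side [297 237  17  16 205] [304.9 244.2] [0.4369 0.0027 0.016 ]
side [209 268  25  21 294] [220.8 280.3] [0.5057 0.2052 0.016 ]
side [130 272  29  30 616] [143.4 285.7] [0.6169 0.3238 0.016 ]
```

View pics/x.png

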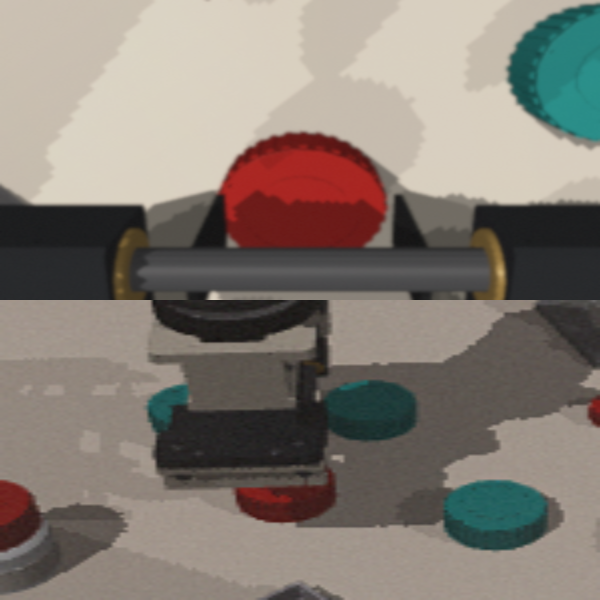

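>>> step_arm:
  commands:
    - [0.45,0,0,0,0,0,0]
    - [0.45,0,0,0,0,0,0]

```text
time: 2.48
tool_pos: [0.5223, 0.1989, 0.0149]
tool_rot: [3.141, 0.0, 0.784]
contact_force: [-0.6, -0.9, 0.2]
opening: 0.0412
grip_force: 0.0
```

```bash
python3 - <<'E'
from h import *
o=observe();print(o['opening'],o['grip_force'],o['tool_pos'])
m,im=cam("wrist")
p=o['tool_pos']
a=np.array([0.707,-0.707,0])
print('tcp',proj(m,p),'fingers@28',[np.round(proj(m,np.array([*p[:2],.028])+k*.0225*a),1) for k in(-1,1)])
M=redmask(im);M[:150]=0
for r in range(185,268,6):
    c=np.where(M[r])[0]
    if len(c): print(r,c.min(),c.max(),onz(m,c.min(),r,.028).round(4)[:2],onz(m,c.max(),r,.028).round(4)[:2])
E
```

```text
0.04120725273139741 0.0 [0.52231835 0.19893532 0.01489574]
tcp (np.float64(253.42906224295004), np.float64(222.99865986203187)) fingers@28 [array([216.4, 230.8]), array([290.4, 230.7])]
191 236 263 [0.5329 0.2238] [0.5441 0.2126]
197 228 275 [0.5269 0.2246] [0.5465 0.205 ]
203 222 281 [0.5217 0.2246] [0.5464 0.1998]
209 217 285 [0.5169 0.2241] [0.5455 0.1954]
215 214 288 [0.5129 0.2228] [0.5442 0.1914]
221 212 290 [0.5092 0.2211] [0.5424 0.1878]
227 212 292 [0.5064 0.2184] [0.5406 0.1841]
233 215 293 [0.5048 0.2145] [0.5383 0.1808]
239 215 293 [0.5019 0.2118] [0.5356 0.178 ]
245 215 293 [0.499 0.209] [0.5329 0.175 ]
251 216 289 [0.4965 0.2058] [0.5284 0.1738]
257 216 286 [0.4935 0.203 ] [0.5242 0.1722]
263 220 281 [0.4922 0.1984] [0.5192 0.1714]
```

The fingers reached 41 mm without touching anything, so the pads are not yet around the cap. I'll open, go 8 mm lower and close again, watching the force.

>>> step_arm:
  commands:
    - [0.8,0,0,0,0,0,0]
    - [0.8,0,0,0,0,0,0]
    - [0.8,0,0,0,0,0,0]
    - [0.8,-0.2,-0.1,-0.4,0,0,0]
    - [0.8,-0.2,-0.1,-0.8,0,0,0]

```text
time: 2.95
tool_pos: [0.52, 0.1978, 0.0066]
tool_rot: [3.142, 0.0, 0.784]
contact_force: [0.1, 0.4, 0.4]
opening: 0.07
grip_force: 0.0
```

>>> step_arm:
  commands:
    - [0.8,0,0,0,0,0,0]
    - [0.45,0,0,0,0,0,0]
    - [0.45,0,0,0,0,0,0]
    - [0.45,0,0,0,0,0,0]
    - [0.45,0,0,0,0,0,0]

```text
time: 3.37
tool_pos: [0.5204, 0.198, 0.007]
tool_rot: [3.141, -0.0, 0.784]
contact_force: [0.3, 0.4, 0.4]
opening: 0.0514
grip_force: 0.0
```

>>> step_arm:
  commands:
    - [0.45,0,0,0,0,0,0]
    - [0.45,0,0,0,0,0,0]

```text
time: 3.53
tool_pos: [0.5204, 0.1979, 0.0069]
tool_rot: [3.141, -0.0, 0.784]
contact_force: [0.3, 1.0, -0.6]
opening: 0.0424
grip_force: 0.0
```

```bash
python3 - <<'E'
from h import *
o=observe();print(o)
m,im=cam("wrist");D,di=cam("scene")
save("y",np.vstack([cv2.resize(im[150:300,130:380],(500,300)),cv2.resize(di[90:230,210:443],(500,300))]))
E
```

```text
{'time': 3.5333, 'qpos': array([ 2.25858758e-01,  6.06760237e-01,  1.65536067e+00, -7.89736539e-05,
        8.79305985e-01,  1.01260879e+00]), 'qvel': array([ 0.00111704, -0.00015827, -0.00085018, -0.00174524,  0.00057624,
        0.00158467]), 'joint_efforts': array([ 2.40817576e-05, -5.01813233e+01, -1.84657896e+01,  5.70693857e-02,
       -5.04048646e-02,  1.87486285e-04]), 'tool_pos': array([0.5203854 , 0.19794266, 0.00692134]), 'tool_rot': array([ 3.14145325e+00, -1.08375332e-04,  7.84096655e-01]), 'contact_force': array([ 0.32841277,  0.99920176, -0.63445896]), 'torque': array([-0.01548511,  0.05101355, -0.0103252 ]), 'grip_force': 0.0, 'opening': 0.04239474673356548}
```

View pics/y.png

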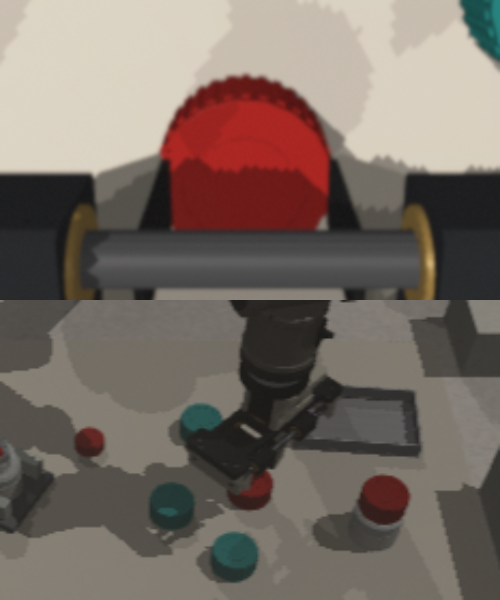

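The fingers look as if they straddle the cap, but the pads report no force. I'll close further to find where they stop.

>>> step_arm:
  commands:
    - [0.35,0,0,0,0,0,0]
    - [0.35,0,0,0,0,0,0]
    - [0.35,0,0,0,0,0,0]

```text
time: 3.88
tool_pos: [0.5203, 0.1979, 0.0068]
tool_rot: [3.142, 0.0, 0.784]
contact_force: [-0.7, 0.4, 0.2]
opening: 0.0322
grip_force: 0.0
```

```bash
python3 - <<'E'
from h import *
o=observe();print(o['opening'],o['grip_force'],o['tool_pos'])
from scipy.optimize import least_squares
S,si=cam("scene");D,di=cam("side");m,im=cam("wrist")
for s,c in blobs(im,100): print('w',s,c.round(1),onz(m,*c,0.028).round(4))
for n,k,i in(('s',S,si),('d',D,di)):
    for s,c in blobs(i,60):
        if s[4]<700: print(n,s,c.round(1))
# triangulate small cap and full canister, target from first images
W1=dict(vfov=62.25185,cx=254.285,cy=194.03,world_to_cam=np.array([[.735595,-.677421,.000432,-.252225],[.651552,.707329,-.274163,-.4337],[.185418,.201954,.961683,-.522154],[0,0,0,1]]))
def tri(obs):
    A=[];b=[]
    for k,u,v in obs:
        p,d=ray(k,u,v);d/=np.linalg.norm(d);P=np.eye(3)-np.outer(d,d);A.append(P);b.append(P@p)
    x=np.linalg.lstsq(np.vstack(A),np.hstack(b),rcond=None)[0]
    return x.round(4),[np.round(np.subtract(proj(k,x),(u,v)),1) for k,u,v in obs]
print(tri([(S,326.6,174.1),(D,220.3,274.9)]),tri([(S,326.6,174.1),(D,220.3,274.9),(W1,250.6,162.5)]))
print(tri([(S,251.4,154.2),(D,304.9,244)]),tri([(S,251.4,154.2),(D,304.9,244),(W1,307.9,305.7)]))
E
```

```text
0.03216420840104181 0.0 [0.52034437 0.1979024  0.0068425 ]
w [ 71   0  69  12 535] [105.8   4. ] [0.5556 0.3328 0.028 ]
w [ 210  188   85   77 4768] [253.1 227.6] [0.524  0.2018 0.028 ]
s [246 150  12   9  93] [251.7 154.3]
s [322 170  15  13 115] [330.4 176.8]
s [379 172  21  22 291] [389.5 180.3]
d [297 237  17  16 203] [304.8 244.2]
d [130 272  29  30 618] [143.4 285.8]
d [209 278  25  11 210] [220.7 282.3]
(array([0.5137, 0.1978, 0.021 ]), [array([0.2, 0.1]), array([ 0.3, -0.1])]) (array([0.5154, 0.1969, 0.0208]), [array([-0.1,  0.7]), array([ 0. , -0.7]), array([-1.9,  0.6])])
(array([ 4.384e-01, -3.000e-04,  1.380e-02]), [array([0.2, 0.1]), array([ 0.2, -0.1])]) (array([ 0.4393, -0.0005,  0.0134]), [array([0.1, 0.5]), array([-0.1, -0.2]), array([-0.6,  0.9])])
```

```bash
python3 - <<'E'
from h import *
D=camera_model("side");S=camera_model("scene")
for z in(.19,.21,.23):
  for dx in(-.046,.046): print(z,dx,np.round(proj(D,np.array([.5245+dx,0,z])),0),np.round(proj(S,np.array([.5245+dx,0,z])),0))
im=cv2.imread("pics/side.png");sc=cv2.imread("pics/scene.png")
o=np.zeros((600,800,3),np.uint8);o[:450,:480]=cv2.resize(im[80:180,225:345][:, :],(480,400),interpolation=2)[:450] if 0 else cv2.resize(im[75:187,225:345],(480,450),interpolation=2)
o[:450,480:]=cv2.resize(sc[70:168,215:285],(320,450),interpolation=2)
save("z",o[:,:,::-1])
E
```

```text
0.19 -0.046 [295. 176.] [251. 117.]
0.19 0.046 [262. 160.] [251. 146.]
0.21 -0.046 [295. 168.] [251. 111.]
0.21 0.046 [262. 152.] [251. 139.]
0.23 -0.046 [295. 160.] [251. 105.]
0.23 0.046 [262. 145.] [250. 133.]
```

View pics/z.png

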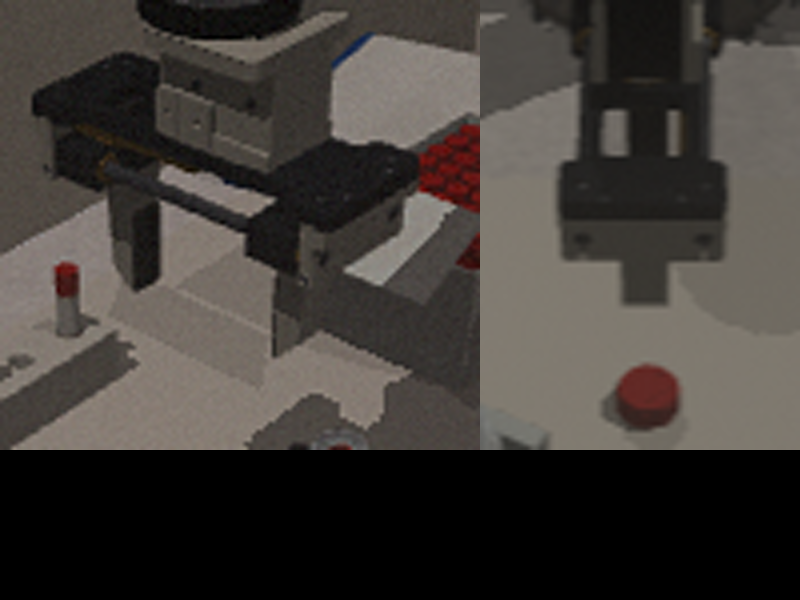

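The initial images settle it. In the side view the fingertips lie at (259,147) and (296,163), and in the scene view at row 136. That puts the real tips at z≈0.224 while the reported TCP z was 0.190. So the tips are about 33 mm higher than reported, and the fingers closed above the cap. I'll apply this offset, checking it gently by force: open, then descend about 30 mm in steps.

>>> step_arm:
  commands:
    - [0.85,-0.3,-0.1,0,0,0,0]
    - [0.85,-0.3,-0.1,0,0,0,0]
    - [0.85,-0.3,-0.1,0,0,0,0]
    - [0.85,-0.3,-0.1,0,0,0,0]
    - [0.85,-0.3,-0.1,0,0,0,0]

```text
time: 4.45
tool_pos: [0.5174, 0.1969, 0.0069]
tool_rot: [3.141, -0.0, 0.784]
contact_force: [0.1, 0.1, -0.3]
opening: 0.0609
grip_force: 0.0
```

>>> step_arm:
  commands:
    - [0.85,0,0,0,0,0,0]
    - [0.85,0,0,0,0,0,0]
    - [0.85,0,0,0,0,0,0]
    - [0.85,0,0,-0.3,0,0,0]
    - [0.85,0,0,-0.6,0,0,0]

```text
time: 4.87
tool_pos: [0.5175, 0.197, 0.0007]
tool_rot: [3.141, -0.0, 0.784]
contact_force: [0.3, -0.0, -0.0]
opening: 0.0782
grip_force: 0.0
```

>>> step_arm:
  commands:
    - [0.85,0,0,-0.3,0,0,0]
    - [0.85,0,0,-0.6,0,0,0]
    - [0.85,0,0,-0.8,0,0,0]
    - [0.85,0,0,-0.8,0,0,0]

```text
time: 5.2
tool_pos: [0.5169, 0.1968, -0.0078]
tool_rot: [-3.141, 0.001, 0.784]
contact_force: [-0.4, -1.0, -0.4]
opening: 0.0781
grip_force: 0.0
```

A reported z of -8 mm with no contact confirms the offset. I'll continue down and then close.

>>> step_arm:
  commands:
    - [0.85,0,0,-0.5,0,0,0]
    - [0.85,0,0,-1.0,0,0,0]
    - [0.85,0,0,-1.3,0,0,0]
    - [0.85,0,0,-1.5,0,0,0]
    - [0.85,0,0,-1.5,0,0,0]

```text
time: 5.62
tool_pos: [0.5169, 0.1969, -0.0228]
tool_rot: [-3.141, 0.001, 0.784]
contact_force: [-0.1, 1.0, -0.5]
opening: 0.0781
grip_force: 0.0
```

>>> step_arm:
  commands:
    - [0.4,0,0,0,0,0,0]
    - [0.4,0,0,0,0,0,0]
    - [0.4,0,0,0,0,0,0]
    - [0.4,0,0,0,0,0,0]
    - [0.4,0,0,0,0,0,0]

```text
time: 6.03
tool_pos: [0.5175, 0.197, -0.022]
tool_rot: [3.141, -0.0, 0.784]
contact_force: [0.6, 0.4, 0.4]
opening: 0.0534
grip_force: 12.0
```

>>> step_arm:
  commands:
    - [0.4,0,0,0,0,0,0]
    - [0.4,0,0,0,0,0,0]

```text
time: 6.2
tool_pos: [0.5175, 0.197, -0.022]
tool_rot: [3.141, -0.0, 0.784]
contact_force: [-0.9, -0.3, 0.3]
opening: 0.0532
grip_force: 12.0
```

Gripped: 53.2 mm opening at 12 N. The reported z is -0.022 with the cap on the table, so cap z = reported z + 0.022. Now I lift it, carry it towards the canister with a counter-clockwise pre-turn, and look at the mouth.

>>> step_arm:
  commands:
    - [0.4,0,0,1,0,0,0]
    - [0.4,0,0,5,0,0,0]
    - [0.4,0,0,9,0,0,0]
    - [0.4,0,0,13,0,0,0]
    - [0.4,0,-2,14,0,0,0.05]

```text
time: 6.62
tool_pos: [0.5206, 0.1798, 0.1251]
tool_rot: [3.136, -0.01, 0.836]
contact_force: [0.5, 0.1, 0.1]
opening: 0.0536
grip_force: 12.0
```

>>> step_arm:
  commands:
    - [0.4,0,-3,0,0,0,0.1]
    - [0.4,0,-7,0,0,0,0.2]
    - [0.4,0,-11,0,0,0,0.3]
    - [0.4,0,-15,0,0,0,0.4]
    - [0.4,0,-19,0,0,0,0.5]

```text
time: 7.03
tool_pos: [0.517, -0.0147, 0.1187]
tool_rot: [3.141, -0.0, 1.34]
contact_force: [1.8, -0.2, -1.2]
opening: 0.0533
grip_force: 12.0
```

>>> step_arm:
  commands:
    - [0.4,0.3,-4,0,0,0,0.1]
    - [0.4,0.6,-8,0,0,0,0.2]
    - [0.4,0.9,-11,0,0,0,0.3]
    - [0.4,1.2,-14,0,0,0,0.4]
    - [0.4,1.2,-15.2,0,0,0,0.5]

```text
time: 7.45
tool_pos: [0.5296, -0.1691, 0.1186]
tool_rot: [3.141, 0.002, 1.836]
contact_force: [-0.1, -0.4, 0.3]
opening: 0.0533
grip_force: 12.0
```

>>> step_arm:
  commands:
    - [0.4,0,0,0,0,0,0]
    - [0.4,0,0,0,0,0,0]

```text
time: 7.62
tool_pos: [0.529, -0.1654, 0.1181]
tool_rot: [3.141, -0.0, 1.83]
contact_force: [0.1, -0.2, -0.5]
opening: 0.0532
grip_force: 12.0
```

```bash
python3 - <<'E'
from h import *
o=observe();print(o['tool_pos'],o['tool_rot'],o['qpos'],o['opening'],o['grip_force'])
m,im=cam("wrist");p=o['tool_pos']
np.savez("wm",**m)
print(proj(m,np.array([.515,-.106,.082])),proj(m,p))
S,si=cam("scene");D,di=cam("side")
o=np.zeros((600,800,3),np.uint8);o[:384,:512]=im
o[384:,:320]=cv2.resize(si[125:215,165:298],(320,216),interpolation=2)
o[384:,320:640]=cv2.resize(di[150:240,250:383],(320,216),interpolation=2)
save("v",o);save("wv",im)
E
```

```text
[ 0.5290218  -0.16538034  0.11813775] [ 3.14149168e+00 -4.20269478e-04  1.83021802e+00] [-4.41518389e-01  4.61757021e-01  1.54968812e+00  4.27064502e-04
  1.13034143e+00 -7.01122179e-01] 0.05315428005849051 11.999606341123581
(np.float64(255.5929294309667), np.float64(122.13658357966811)) (np.float64(253.17837003217664), np.float64(221.85768937477673))
```

View pics/v.png

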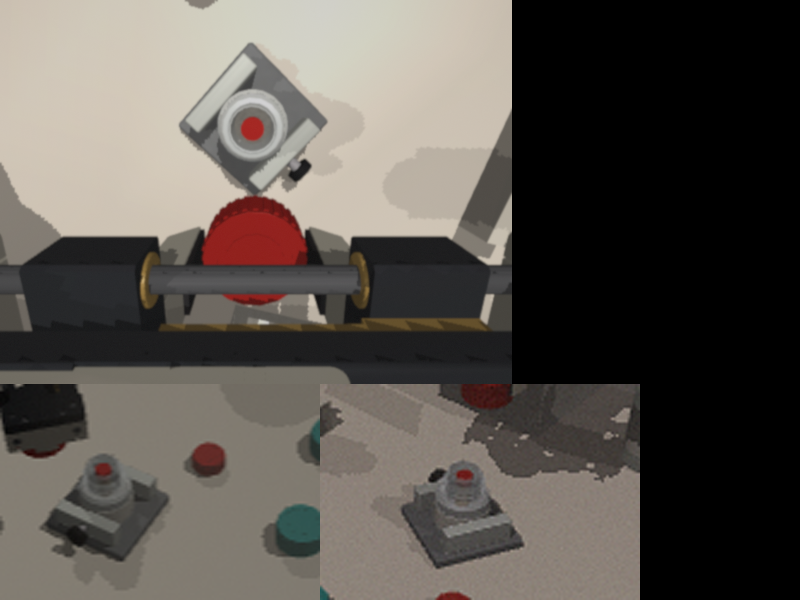

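The wrist view shows the open neck at about (252,127), concentric with the canister. The held cap spans columns 203–307, centred between the fingers with its rear edge at row 303. The crops put the mouth at scene (207,158) and side (309,185). I'll triangulate it and measure the cap's offset in the grip.

```bash
cat >> h.py <<'E'
def tri(obs):
    A=[];b=[]
    for k,u,v in obs:
        p,d=ray(k,u,v);d/=np.linalg.norm(d);P=np.eye(3)-np.outer(d,d);A.append(P);b.append(P@p)
    x=np.linalg.lstsq(np.vstack(A),np.hstack(b),rcond=None)[0]
    return x.round(4),[np.round(np.subtract(proj(k,x),(u,v)),1) for k,u,v in obs]
E
python3 - <<'E'
from h import *
m=dict(np.load("wm.npz"));im=cv2.imread("pics/wv.png")[:,:,::-1].copy()
D=camera_model("side");S=camera_model("scene")
g=cv2.cvtColor(im,cv2.COLOR_RGB2GRAY)
G=cv2.resize(g[70:180,195:310],None,fx=4,fy=4,interpolation=2)
for lo,hi in((60,95),(100,125),(126,160)):
    c=cv2.HoughCircles(G,cv2.HOUGH_GRADIENT,1,20,param1=80,param2=25,minRadius=lo,maxRadius=hi)
    if c is not None:
        for x,y,r in c[0][:2]: print(lo,x/4+195,y/4+70,r/4)
for s,c in blobs(im,100): print(s,c)
print('row profile',g[90:165,252].tolist())
print('col profile',g[127,210:295].tolist())
p=np.array([.529,-.1654,.168]);print('tcp@168',proj(m,p),'tcp@140',proj(m,p-[0,0,.028]))
f=np.array([np.cos(1.83-1.5708+1.5708-0),np.sin(1.83),0])
for k in(-.027,.027): print(k,proj(m,p+f*k),proj(m,p-[0,0,.028]+f*k))
M=redmask(im);M[:185]=0
cs=[np.where(M[:,c])[0] for c in(235,245,255,265,275)];print([(c.min(),c.max()) for c in cs])
for r in range(200,306,8):
    c=np.where(M[r])[0]; print(r,(c.min(),c.max()) if len(c) else None,end=' ')
print(tri([(S,207.4,157.9),(D,309.4,185)]),tri([(S,207.4,157.9),(D,309.4,185),(m,252,127)]),onz(m,252,127,.082))
E
```

```text
60 252.375 129.375 21.55
126 253.125 125.125 35.4
[241 117  23  24 422] [251.99052133 128.33886256]
[ 201  196  107   69 5755] [254.12198089 235.42867072]
[224 294  61  11 483] [253.89440994 297.86335404]
row profile [182, 187, 185, 180, 178, 178, 180, 190, 202, 208, 210, 207, 192, 169, 154, 157, 150, 128, 114, 112, 113, 113, 111, 110, 109, 107, 97, 82, 76, 77, 78, 77, 77, 77, 77, 78, 77, 77, 77, 75, 76, 76, 76, 75, 75, 75, 76, 76, 76, 83, 96, 107, 111, 112, 115, 118, 119, 119, 119, 124, 140, 165, 173, 171, 176, 181, 180, 168, 148, 129, 113, 98, 82, 77, 77]
col profile [65, 65, 65, 65, 66, 74, 90, 113, 140, 151, 155, 162, 174, 185, 192, 193, 191, 182, 171, 164, 147, 112, 99, 100, 105, 109, 111, 111, 111, 109, 103, 90, 77, 76, 77, 76, 76, 76, 76, 77, 76, 77, 77, 76, 77, 77, 75, 77, 78, 77, 77, 78, 81, 94, 107, 110, 109, 108, 107, 105, 104, 103, 105, 123, 149, 158, 166, 180, 190, 192, 192, 186, 174, 165, 162, 163, 158, 140, 117, 108, 106, 105, 103, 100, 97]
tcp@168 (np.float64(252.90505499257216), np.float64(257.9203758151999)) tcp@140 (np.float64(253.0507732552809), np.float64(235.375
[... 372 characters left out ...]
04)), (np.int64(198), np.int64(302)), (np.int64(202), np.int64(300))]
200 (np.int64(236), np.int64(273)) 208 (np.int64(224), np.int64(283)) 216 (np.int64(216), np.int64(292)) 224 (np.int64(212), np.int64(297)) 232 (np.int64(209), np.int64(300)) 240 (np.int64(204), np.int64(305)) 248 (np.int64(201), np.int64(307)) 256 (np.int64(201), np.int64(306)) 264 (np.int64(203), np.int64(305)) 272 None 280 None 288 None 296 (np.int64(225), np.int64(283)) 304 (np.int64(253), np.int64(261)) (array([ 0.5143, -0.1108,  0.0843]), [array([-0.2, -0.2]), array([-0.2,  0.1])]) (array([ 0.5139, -0.1103,  0.0844]), [array([ 0. , -0.3]), array([-0.2,  0.3]), array([0.4, 1. ])]) [ 0.51341156 -0.10989283  0.082     ]
```

The two fixed cameras and the wrist agree: mouth ≈ (0.514, -0.110), and the cap sits about 1 mm behind the grip centre. I'll move over it and lower to just above the rim.

>>> step_arm:
  commands:
    - [0.4,-0.8,2.8,0,0,0,0]
    - [0.4,-1.5,5.6,0,0,0,0]
    - [0.4,-1.5,5.6,-2.5,0,0,0]
    - [0.4,-1.5,5.6,-5,0,0,0]
    - [0.4,-1.5,5.6,-5,0,0,0]

```text
time: 8.18
tool_pos: [0.5115, -0.1064, 0.0645]
tool_rot: [-3.136, -0.004, 1.836]
contact_force: [-1.2, 0.4, -1.2]
opening: 0.0535
grip_force: 12.0
```

>>> step_arm:
  commands:
    - [0.4,0,0,-0.2,0,0,0]
    - [0.4,0,0,-0.4,0,0,0]
    - [0.4,0,0,-0.6,0,0,0]
    - [0.4,0,0,-0.6,0,0,0]

```text
time: 8.52
tool_pos: [0.5148, -0.1093, 0.0625]
tool_rot: [3.14, 0.001, 1.834]
contact_force: [-0.2, -0.0, 0.2]
opening: 0.0531
grip_force: 12.0
```

>>> step_arm:
  commands:
    - [0.4,0,0,-0.2,0,0,0]
    - [0.4,0,0,-0.4,0,0,0]
    - [0.4,0,0,-0.5,0,0,0]
    - [0.4,0,0,-0.5,0,0,0]

```text
time: 8.85
tool_pos: [0.5142, -0.1091, 0.0567]
tool_rot: [-3.141, -0.0, 1.834]
contact_force: [0.7, -0.1, -0.2]
opening: 0.0538
grip_force: 12.0
```

>>> step_arm:
  commands:
    - [0.4,0,0,-0.2,0,0,0]
    - [0.4,0,0,-0.3,0,0,0]
    - [0.4,0,0,-0.4,0,0,0]
    - [0.4,0,0,-0.4,0,0,0]

```text
time: 9.18
tool_pos: [0.5139, -0.109, 0.0525]
tool_rot: [-3.141, -0.001, 1.834]
contact_force: [-1.0, 0.1, -0.4]
opening: 0.0531
grip_force: 12.0
```

The cap is now 7.5 mm below the rim with no force, so it is well centred. I'll ease down to the thread top.

>>> step_arm:
  commands:
    - [0.4,0,0,-0.1,0,0,0]
    - [0.4,0,0,-0.2,0,0,0]
    - [0.4,0,0,-0.3,0,0,0]
    - [0.4,0,0,-0.3,0,0,0]

```text
time: 9.52
tool_pos: [0.514, -0.1091, 0.0498]
tool_rot: [-3.141, -0.0, 1.834]
contact_force: [-4.0, -0.3, 2.7]
opening: 0.0531
grip_force: 12.0
```

Contact at cap z ≈ 72 mm, which is the thread top and not the block. I'll turn clockwise gently with a light push and watch z and the force.

>>> step_arm:
  commands:
    - [0.4,-0.05,0,-0.05,0,0,-0.05]
    - [0.4,-0.05,0,-0.05,0,0,-0.1]
    - [0.4,-0.05,0,-0.05,0,0,-0.15]
    - [0.4,-0.05,0,-0.05,0,0,-0.2]

```text
time: 9.85
tool_pos: [0.5143, -0.1094, 0.0499]
tool_rot: [3.14, 0.001, 1.632]
contact_force: [-2.4, -0.0, 4.5]
opening: 0.0533
grip_force: 12.0
```

```bash
python3 -c "
from h import *
o=observe();print(o['tool_pos'],o['contact_force'],o['torque'],o['tool_rot'])"
```

```text
[ 0.51427636 -0.10943379  0.0498775 ] [-2.42189907 -0.04077614  4.51187337] [-0.09439598  0.43175567  0.0581724 ] [3.14038746e+00 8.56188818e-04 1.63185983e+00]
```

>>> step_arm:
  commands:
    - [0.4,-0.05,0,-0.02,0,0,-0.05]
    - [0.4,-0.05,0,-0.02,0,0,-0.1]
    - [0.4,-0.05,0,-0.02,0,0,-0.15]
    - [0.4,-0.05,0,-0.02,0,0,-0.2]

```text
time: 10.18
tool_pos: [0.5146, -0.1095, 0.0499]
tool_rot: [3.138, 0.001, 1.432]
contact_force: [0.1, -0.2, 4.5]
opening: 0.0529
grip_force: 12.0
```

```bash
cat > st.py <<'E'
from h import *
o=observe();print(o['tool_pos'].round(4),'F',o['contact_force'].round(1),'T',o['torque'].round(3),'yaw',o['tool_rot'][2].round(3),'cap',round(o['tool_pos'][2]+.022,4),o['qpos'][5].round(2))
E
python3 st.py
```

```text
[ 0.5146 -0.1095  0.0499] F [ 0.1 -0.2  4.5] T [-0.055  0.104  0.084] yaw 1.432 cap 0.0719 -0.22
```

>>> step_arm:
  commands:
    - [0.4,0,0,-0.02,0,0,-0.05]
    - [0.4,0,0,-0.02,0,0,-0.1]
    - [0.4,0,0,-0.02,0,0,-0.15]

```text
time: 10.43
tool_pos: [0.5147, -0.1097, 0.0499]
tool_rot: [3.138, 0.001, 1.282]
contact_force: [-2.0, -1.4, 5.7]
opening: 0.0534
grip_force: 12.0
```

```bash
python3 st.py
```

```text
[ 0.5147 -0.1097  0.0499] F [-2.  -1.4  5.7] T [-0.425  0.473  0.139] yaw 1.282 cap 0.0719 -0.07
```

>>> step_arm:
  commands:
    - [0.4,0,0,0,0,0,-0.05]
    - [0.4,0,0,0,0,0,-0.1]
    - [0.4,0,0,0,0,0,-0.15]

```text
time: 10.68
tool_pos: [0.5147, -0.1095, 0.0496]
tool_rot: [3.138, -0.0, 1.133]
contact_force: [0.3, -0.4, 3.8]
opening: 0.0533
grip_force: 12.0
```

```bash
python3 st.py
```

```text
[ 0.5147 -0.1095  0.0496] F [ 0.3 -0.4  3.8] T [-0.048 -0.007  0.539] yaw 1.133 cap 0.0716 0.08
```

Torque jumped to 0.54 N m with the cap still high: this is the false-start block. I stop and ease back counter-clockwise under a light push.

>>> step_arm:
  commands:
    - [0.4,0,0,0,0,0,0.12]
    - [0.4,0,0,0,0,0,0.24]
    - [0.4,0,0,0,0,0,0.36]
    - [0.4,0,0,0,0,0,0.48]
    - [0.4,0,0,0,0,0,0.55]

```text
time: 11.1
tool_pos: [0.5141, -0.1089, 0.0495]
tool_rot: [3.14, 0.0, 1.69]
contact_force: [-0.7, 0.9, 3.5]
opening: 0.0529
grip_force: 12.0
```

>>> step_arm:
  commands:
    - [0.4,0,0,-0.05,0,0,0.05]
    - [0.4,0,0,-0.05,0,0,0.1]
    - [0.4,0,0,-0.05,0,0,0.15]

```text
time: 11.35
tool_pos: [0.5136, -0.109, 0.0487]
tool_rot: [3.141, 0.0, 1.836]
contact_force: [0.2, 0.2, -0.7]
opening: 0.0533
grip_force: 12.0
```

```bash
python3 st.py
```

```text
[ 0.5136 -0.109   0.0487] F [ 0.2  0.2 -0.7] T [ 0.019 -0.028 -0.024] yaw 1.836 cap 0.0707 -0.62
```

>>> step_arm:
  commands:
    - [0.4,0,0,-0.05,0,0,0.05]
    - [0.4,0,0,-0.05,0,0,0.1]
    - [0.4,0,0,-0.05,0,0,0.15]

```text
time: 11.6
tool_pos: [0.5133, -0.109, 0.0477]
tool_rot: [3.142, -0.0, 1.987]
contact_force: [-3.2, -0.4, 0.6]
opening: 0.0533
grip_force: 12.0
```

```bash
python3 st.py
```

```text
[ 0.5133 -0.109   0.0477] F [-3.2 -0.4  0.6] T [ 0.042  0.376 -0.034] yaw 1.987 cap 0.0697 -0.77
```

It dropped in: no force and z is falling. I'll lower straight to the thread start at cap z ≈ 63.5 mm.

>>> step_arm:
  commands:
    - [0.4,0,0,-0.15,0,0,0]
    - [0.4,0,0,-0.3,0,0,0]
    - [0.4,0,0,-0.45,0,0,0]
    - [0.4,0,0,-0.45,0,0,0]

```text
time: 11.93
tool_pos: [0.5133, -0.1091, 0.0431]
tool_rot: [-3.141, -0.0, 1.983]
contact_force: [-1.8, -0.0, -0.1]
opening: 0.0535
grip_force: 12.0
```

>>> step_arm:
  commands:
    - [0.4,0,0,-0.1,0,0,0]
    - [0.4,0,0,-0.15,0,0,0]
    - [0.4,0,0,-0.2,0,0,0]
    - [0.4,0,0,-0.2,0,0,0]

```text
time: 12.27
tool_pos: [0.5133, -0.109, 0.0414]
tool_rot: [-3.142, -0.0, 1.984]
contact_force: [-2.0, -1.0, 0.9]
opening: 0.0531
grip_force: 12.0
```

```bash
python3 st.py
```

```text
[ 0.5133 -0.109   0.0414] F [-2.  -1.   0.9] T [-0.088  0.465 -0.019] yaw 1.984 cap 0.0634 -0.77
```

At the thread start, I now screw clockwise, following it down.

>>> step_arm:
  commands:
    - [0.4,-0.02,0,-0.02,0,0,-0.1]
    - [0.4,-0.02,0,-0.04,0,0,-0.2]
    - [0.4,-0.02,0,-0.06,0,0,-0.3]
    - [0.4,-0.02,0,-0.08,0,0,-0.4]

```text
time: 12.6
tool_pos: [0.514, -0.1092, 0.0409]
tool_rot: [3.14, 0.0, 1.579]
contact_force: [0.3, 0.1, -0.1]
opening: 0.0533
grip_force: 12.0
```

```bash
python3 st.py
```

```text
[ 0.514  -0.1092  0.0409] F [ 0.3  0.1 -0.1] T [-0.039 -0.064  0.029] yaw 1.579 cap 0.0629 -0.36
```

>>> step_arm:
  commands:
    - [0.4,0,0,-0.03,0,0,-0.1]
    - [0.4,0,0,-0.06,0,0,-0.2]
    - [0.4,0,0,-0.09,0,0,-0.3]

```text
time: 12.85
tool_pos: [0.514, -0.1091, 0.0399]
tool_rot: [3.14, -0.0, 1.279]
contact_force: [0.1, -0.1, 0.2]
opening: 0.0532
grip_force: 12.0
```

```bash
python3 st.py
```

```text
[ 0.514  -0.1091  0.0399] F [ 0.1 -0.1  0.2] T [ 0.027  0.062 -0.039] yaw 1.279 cap 0.0619 -0.06
```

>>> step_arm:
  commands:
    - [0.4,0,0,-0.03,0,0,-0.1]
    - [0.4,0,0,-0.06,0,0,-0.2]

```text
time: 13.02
tool_pos: [0.5139, -0.1091, 0.0393]
tool_rot: [3.14, -0.001, 1.079]
contact_force: [0.4, 0.9, -0.1]
opening: 0.053
grip_force: 12.0
```

```bash
python3 st.py
```

```text
[ 0.5139 -0.1091  0.0393] F [ 0.4  0.9 -0.1] T [ 0.04   0.067 -0.05 ] yaw 1.079 cap 0.0613 0.14
```

>>> step_arm:
  commands:
    - [0.4,0,0,-0.02,0,0,-0.08]
    - [0.4,0,0,-0.04,0,0,-0.16]

```text
time: 13.18
tool_pos: [0.5146, -0.1094, 0.0391]
tool_rot: [3.139, -0.001, 0.921]
contact_force: [1.7, -0.6, 0.6]
opening: 0.0529
grip_force: 12.0
```

```bash
python3 st.py
```

```text
[ 0.5146 -0.1094  0.0391] F [ 1.7 -0.6  0.6] T [-0.021 -0.204  0.557] yaw 0.921 cap 0.0611 0.29
```

>>> step_arm:
  commands:
    - [0.4,0,0,-0.02,0,0,-0.06]
    - [0.4,0,0,-0.02,0,0,-0.12]

```text
time: 13.35
tool_pos: [0.5149, -0.1094, 0.0391]
tool_rot: [3.138, -0.002, 0.802]
contact_force: [2.2, -0.4, 0.6]
opening: 0.0537
grip_force: 12.0
```

```bash
python3 st.py
```

```text
[ 0.5149 -0.1094  0.0391] F [ 2.2 -0.4  0.6] T [-0.098 -0.31   0.538] yaw 0.802 cap 0.0611 0.41
```

Torque has reached the finger-tight slip level (0.54 N m) at cap z = 61.1 mm, so it is home. I'll release, lift clear and check.

>>> step_arm:
  commands:
    - [0.65,0,0,0,0,0,0.02]
    - [0.8,0,0,0,0,0,0.02]
    - [0.85,0,0,0,0,0,0.02]
    - [0.85,0,0,0,0,0,0.02]
    - [0.85,0,0,0,0,0,0.02]

```text
time: 13.77
tool_pos: [0.5131, -0.1091, 0.0385]
tool_rot: [-3.142, 0.0, 0.825]
contact_force: [-0.1, -0.1, 0.3]
opening: 0.0773
grip_force: 0.0
```

>>> step_arm:
  commands:
    - [0.85,0,0,0,0,0,0]
    - [0.85,0,0,2,0,0,0]
    - [0.85,0,0,5,0,0,0]
    - [0.85,0,0,9,0,0,0]
    - [0.85,0,0,12,0,0,0]

```text
time: 14.18
tool_pos: [0.5134, -0.1092, 0.161]
tool_rot: [3.14, -0.0, 0.824]
contact_force: [0.9, -0.9, 0.5]
opening: 0.0776
grip_force: 0.0
```

>>> step_arm:
  commands:
    - [0.85,-3,-3,0,0,0,0]
    - [0.85,-4,-4,0,0,0,0]
    - [0.85,-4,-4,0,0,0,0]

```text
time: 14.43
tool_pos: [0.4716, -0.1507, 0.1592]
tool_rot: [3.141, 0.001, 0.822]
contact_force: [1.0, -0.4, -0.1]
opening: 0.0776
grip_force: 0.0
```

```bash
python3 st.py; python3 - <<'E'
from h import *
m,im=cam("wrist");S,si=cam("scene");D,di=cam("side")
for n,k,i in(('w',m,im),('s',S,si),('d',D,di)):
    print(n,np.round(proj(k,np.array([.514,-.11,.089])),1))
    for s,c in blobs(i,60):
        if s[4]<9000: print(n,s,c.round(1),onz(k,*c,.085).round(4))
o=np.zeros((600,800,3),np.uint8);o[:384,:512]=im
o[384:,:320]=cv2.resize(si[125:215,165:298],(320,216),interpolation=2)
o[384:,320:640]=cv2.resize(di[150:240,250:383],(320,216),interpolation=2)
save("fin",o)
E
```

```text
[ 0.4716 -0.1507  0.1592] F [ 1.  -0.4 -0.1] T [-0.023  0.001  0.038] yaw 0.822 cap 0.1812 0.29
w [257.7 123.6]
w [ 112   71   40   38 1178] [131.6  89.2] [ 0.4584 -0.0221  0.085 ]
w [ 227   92   65   66 3284] [258.7 124.4] [ 0.5141 -0.1113  0.085 ]
s [207.4 156.4]
s [197 150  21  21 305] [208.  158.7] [ 0.5182 -0.1084  0.085 ]
s [245 150  13   9  96] [251.4 154.2] [5.023e-01 3.000e-04 8.500e-02]
s [  27  167   83   38 1995] [ 68.7 186.2] [ 0.6079 -0.4377  0.085 ]
s [379 172  22  19 284] [389.5 180. ] [0.5841 0.3356 0.085 ]
s [ 24 205  78   7 445] [ 63.5 208.2] [ 0.6729 -0.4337  0.085 ]
d [309.2 183.8]
d [299 178  22  21 379] [309.5 187.7] [ 0.5071 -0.1023  0.085 ]
d [297 237  17  16 202] [304.9 244. ] [0.3998 0.0585 0.085 ]
d [130 272  30  30 660] [144. 286.] [0.5589 0.3458 0.085 ]
```

View pics/fin.png

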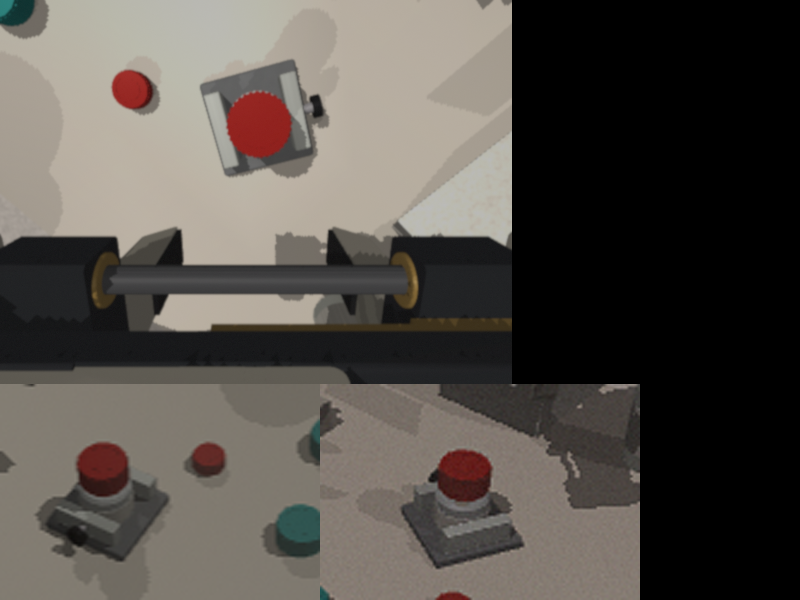

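The cap sits level and centred on the canister: wrist (259,124), scene (208,159), side (309,188). The gripper is clear and the small cap and full canister are where they were. I'm handing in.

```bash
python3 -c "
from cell import *
print(hand_in())"
```

```text
the job is handed in; nothing more can be done
None
```

The red cap is screwed fully home on the canister, finger-tight, and released, with no bystander knocked; the job is handed in, though the hand-in call returned no verdict.

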